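# Close up the drill-bit case

### The arm

A 6-joint arm with a two-finger parallel gripper is mounted at the origin on the work surface. World frame = base frame: x ahead of the robot, y to its left, z up, the work surface at z = 0. Lengths are in m, angles in rad, forces in N, time in s.
With the tool pointing down it reaches from about 0.25 to 0.725 m from the base axis. Payload 4 kg.
Tool frame: the origin (TCP) lies at the very end of the fingers, on their centre line; the grasp point (between the pads) lies 19 mm behind it (ctrl.hold_point_z is the distance from the TCP to the grasp point, in m); z points along the fingers, x is the direction in which the jaws open and shut, and the axes are right-handed (so a half turn about z gives the same grasp; the last joint's range is limited). The gripper opens to 85 mm and grips with 20 to 120 N. Pads are 22 mm wide; open, the fingers measure 114 mm over their backs; the gripper's body (76 mm by 85 mm) begins 54 mm behind the grasp point. The pads swing forward as they close: fully open they stand 13 mm farther back than shut.
Start: joints at [1.107, 0.241, 0.005, 1.335, 0, 1.571], TCP at [0.224, 0.447, 0.231] pointing down, gripper open.
Joint ranges: [-2.72, 2.72], [-1.05, 1.87], [-1.09, 1.28], [-1.99, 2.15], [-1.42, 1.44], [-3.14, 3.14]. Speed limits (rad/s): [2.79, 2.79, 3.14, 3.14, 3.14, 3.14].

### API

Orientations are given as a unit quaternion [w, x, y, z].
In Python, from plant import readout, grab_frame, camera_params, ctrl, spot_in, regions_of gives the robot as it stands. The module is installed in compiled form; this text tells all that it offers.
- The arm moves only by the tool send_rows, never from a script. Its argument "deltas" is a list that holds one entry, the list of rows, each a list of 5 numbers: the opening, from 0 (shut) to 1 (fully open), then the shift along the tool's x, y, z normalised to -1 to 1, where 1 is 200 mm, then the turn about the tool's z normalised to -1 to 1, where 1 is 60 degrees. A call has 1 to 12 rows; each row is the pose to reach, as a shift and turn from the pose commanded when the call began, along the tool's axes at that moment; what a row does not reach only later rows make up. A row lasts 1/10 s, in which the tool goes at most 50 mm and 8.59 degrees, less where a joint would pass 70% of its speed; a pose out of reach is approached as far as the arm can. A call with a number of a shift or a turn outside -1 to 1 is refused whole. A call with a gripper value outside its range is refused whole. The fingers move at their own pace and stop on an object; "squeeze" is the grip in N (left out, the last holds). Time passes only in rows, so rows that repeat a pose let the fingers close. It gives the time, the measured TCP pose, the force and the opening at its end, in the units of the state.
- readout.get_obs(): the state, without advancing time (a new reading comes with each control period).
- grab_frame(name): name is "scene" or "top" or "wrist"; returns (picture, depth): 384x512x3 uint8, red, green, blue; 384x512 float32, m along the optical axis (not along the pixel's ray), 0 where there is no reading.
- camera_params(name): a dict with "fx", "fy", "cx", "cy" (pixels), "k1" (the pictures are not rectified: a ray, as slopes to the right and down, at radius r is drawn at 1 + k1 r^2 times it, then the intrinsics apply), "cam_to_world" (4x4, takes a point from camera to world coordinates). Camera axes: x right, y up, looking along -z (the intrinsics and any distortion apply to the point x, -y, -z); pixel columns grow to the right and rows downward; lengths in m; the calibration is good to about 2 mm. A picture is of the moment at which its call begins: read the wrist's pose just before it. camera_params takes no time and is no camera call; for the wrist camera it gives the pose at the moment of the call.
- ctrl.hand_in(): hands the job in, once; it reports no verdict.
Trained networks look in the newest picture that a camera, given by its name, has taken for a name from the list of things; names that differ only in an ending like _2 or _b are one class to them, and where a whole thing is asked for, a point or a joint stands for the part that bears it (a point fixed in the world has none). Each returns a list of dicts, best first, with "conf" (0 to 1); they miss things now and then, are a little off and sometimes report something else, mostly with a low value. They report only what shows in the picture. A call takes as long as a camera call.
- spot_in(camera, name): "centre" ([column, row] in pixels, amid what is visible of it).
- regions_of(camera, name): "region" (384x512 bool, what is visible of it) and "centre" ([column, row] in pixels, amid what is visible of it).
The state is a dict: "clock": time; "joint_pos": joint angles; "joint_velocities": joint speeds; "joint_torque": joint torques, N m; "tcp_pos": TCP position; "tool_rot": TCP orientation; "contact_force": force on the tool from outside, world axes, zero at the start; "ft_torque": the same for the moment, N m; "grip_width": finger opening in m.
Only numpy, scipy, OpenCV 4.12 (cv2) and the standard library are available. Lean on these libraries where they do the work, as an engineer would, in place of code of your own. Each camera call takes 0.05 s, during which the arm holds its last target. There are 200 camera calls.

### The job

The drill-bit case on the bench is standing open: push its upright bit flap down until it lies flat inside the box, then swing the hinged lid over it and press it fully shut. Only push with the fingers: do not pinch or pick up anything, keep the case where it stands, and leave the tin in it and the things around it alone.

Things in the scene. Friction and masses are not known exactly. Their poses are not given: they have to be found in the camera images.
- case: The grey drill-bit case: an open steel box 170 (its x) x 240 (its y) x 60 mm (z), walls and floor 5 mm, about 2 kg, standing loose on the bench. Origin: centre of its underside; z up; -x is its front side (flap hinge near it), +x the side on which the lid is hinged. Case frame numbers below are in this frame.
- lid (a joint): Angle of the lid in rad: 0 = fully shut, flat on the box; starts open at about 1.65 to 1.85, leaning back past upright; stop at 1.95. The hinge is stiff: the lid stays at any angle and must be pushed all the way (about 2 to 5 N near its free edge). While the flap stands up it blocks the lid.
- lid_hinge (a point): Middle of the lid's hinge line, case frame (85, 0, 60) mm; the line runs along the case's y. The lid is a flat plate 170 mm from hinge to free edge, 240 mm wide; its underside passes through the hinge line, its outer face is 12 mm away from that plane (top at 72 mm over the bench when shut).
- lid_edge (a point): Middle of the lid's free edge, on the outer face (facing up when shut; facing away from the box when open).
- flap (a joint): Angle of the bit flap in rad: 0 = folded fully down, lying flat inside the box; starts upright at about 1.45 to 1.6; stop at 1.62. It folds towards the lid's hinge side (the case's +x). The hinge is stiff: it stays at any angle (about 1.5 to 4 N near its edge).
- flap_hinge (a point): Middle of the flap's hinge line, case frame (-55, 0, 42) mm; the line runs along the case's y. The flap is a plate 100 mm from hinge to free edge, 200 mm wide, with a row of drill bits clipped to one face. Its plain aluminium face, 8 mm from the hinge line's plane, faces the case's front when upright and up when folded (then 50 mm over the bench); the bit face lies 6 mm the other side.
- flap_edge (a point): Middle of the flap's free edge, on the plain aluminium face.
- tin: Bystander: a small closed tin 40 x 70 x 20 mm lying loose on the floor of the case, under where the flap folds, lower than it. Origin: centre of its underside.
- jar: Bystander: a glass screw jar 60 mm across and 75 mm tall, beside one end of the case. Origin: on its underside.
- glue: Bystander: a white glue bottle 50 mm across and 150 mm tall, beside the other end of the case. Origin: on its underside.
- screwdriver: Bystander: a screwdriver 190 mm long, lying, in front of the case. Origin: on its underside.
- tape: Bystander: a yellow tape measure, 32 x 62 x 62 mm, behind the case's hinge side. Origin: on its underside.
- spray: Bystander: a spray can 64 mm across and 190 mm tall, far right part of the bench. Origin: on its underside.
- wrench: Bystander: a wrench 180 mm long, lying, far left part of the bench. Origin: on its underside.
- offcut: Bystander: a wood offcut 160 x 70 x 38 mm, near right part of the bench. Origin: on its underside.

How it is judged:
By the outcome, as a careful person would: the job done as asked, in the order asked, and still so for the second after the job is handed in, with the robot touching nothing.
It also fails if it takes over 58 s, if anything falls off the work surface, if the arm or the gripper's body presses on something with over 40 N, if the wrist force passes 120 N, or if a joint passes its speed limit or range.

## Working session

There is one attempt and no reset: what is moved stays moved. The work goes in short steps, Python scripts to look and compute and a tool call to move; the robot and the scene stay as the last step left them, time stands still between calls to the robot, and variables do not carry over. Pictures are saved under pics/ and viewed, about 8 in all and at most 12, crops included, and the job is handed in when it is done.

Besides the shell and the picture viewer there is one more tool, called after ">>>" by a JSON object that holds its "fn" and its "kwargs". send_rows: Moves the arm, as the interface text tells. Scaled input: -1 to 1 covers 200 mm each way for a shift and 60 degrees each way for a turn. Its arguments: {"type":"object","properties":{"deltas":{"type":"array"},"squeeze":{"type":"number"}},"required":["deltas"]}

```bash
mkdir -p pics; cat > h.py <<'E'
import numpy as np, cv2
from plant import readout, grab_frame, camera_params, ctrl, spot_in, regions_of
from scipy.spatial.transform import Rotation as R
def cloud(cam,d):
    p=camera_params(cam); v,u=np.mgrid[0:384,0:512]
    K=np.array([[p['fx'],0,p['cx']],[0,p['fy'],p['cy']],[0,0,1]])
    x=(u-p['cx'])/p['fx']; y=(v-p['cy'])/p['fy']; a,b=x.copy(),y.copy()
    for _ in range(10):
        s=1+p['k1']*(a*a+b*b); a,b=x/s,y/s
    P=np.stack([a*d,-b*d,-d,np.ones_like(d)],-1)@np.array(p['cam_to_world']).T
    return P[...,:3]
def state():
    o=readout.get_obs(); q=o['tool_rot']
    print('t',round(o['clock'],2),'tcp',np.round(o['tcp_pos'],4),'R\n',np.round(R.from_quat([q[1],q[2],q[3],q[0]]).as_matrix(),3),'F',np.round(o['contact_force'],1),'w',o['grip_width'],'j',np.round(o['joint_pos'],2))
E
python3 - <<'E'
from h import *
state()
ims=[]
for c in ['scene','top']:
    im,d=grab_frame(c); ims.append(im); P=cloud(c,d)
    np.savez(c+'.npz',im=im,d=d,P=P)
    print(c,np.round(camera_params(c)['cam_to_world'],2).tolist())
    for n in ['case','lid','flap','tin','jar','glue','screwdriver','tape']:
        r=regions_of(c,n)
        if r:
            m=r[0]['region']&(d>0); q=P[m]
            if len(q): print(n,round(r[0]['conf'],2),np.round(r[0]['centre']),m.sum(),'med',np.round(np.median(q,0),3),'lo',np.round(np.percentile(q,2,0),3),'hi',np.round(np.percentile(q,98,0),3))
            np.save(f'{c}_{n}.npy',m)
cv2.imwrite('pics/a.png',cv2.resize(np.hstack(ims),(800,300))[...,::-1])
E
```

```text
t 0.0 tcp [0.2234 0.4466 0.2304] R
 [[ 0.447  0.894 -0.001]
 [ 0.894 -0.447 -0.002]
 [-0.002  0.    -1.   ]] F [ 0.3 -0.6  0.2] w 0.08541211787168317 j [ 1.11  0.24  0.    1.34 -0.    1.57]
scene [[0.37, -0.49, 0.79, 1.39], [0.93, 0.21, -0.3, -0.31], [-0.02, 0.85, 0.53, 0.64], [0.0, 0.0, 0.0, 1.0]]
case 0.93 [266. 217.] 3636 med [0.602 0.024 0.039] lo [ 0.469 -0.127  0.003] hi [0.723 0.078 0.226]
lid 0.73 [222. 196.] 455 med [ 0.687 -0.116  0.194] lo [ 0.492 -0.134  0.068] hi [ 0.695 -0.089  0.23 ]
flap 0.84 [280. 201.] 669 med [0.639 0.051 0.106] lo [0.514 0.039 0.042] hi [0.702 0.078 0.142]
tin 0.62 [261. 229.] 76 med [ 0.628 -0.01   0.024] lo [ 0.594 -0.038  0.01 ] hi [0.659 0.002 0.027]
jar 0.65 [244. 184.] 237 med [0.442 0.02  0.069] lo [ 0.341 -0.002  0.   ] hi [0.457 0.06  0.077]
glue 0.89 [254. 236.] 531 med [ 0.761 -0.074  0.1  ] lo [ 0.596 -0.094  0.006] hi [ 0.776 -0.011  0.151]
screwdriver 0.55 [304. 212.] 130 med [0.598 0.159 0.022] lo [0.547 0.146 0.012] hi [0.634 0.177 0.027]
tape 0.9 [208. 237.] 371 med [ 0.638 -0.159  0.049] lo [ 0.592 -0.178  0.007] hi [ 0.646 -0.13
[... 229 characters left out ...]
4. 192.] 1423 med [ 0.573 -0.097  0.178] lo [ 0.462 -0.131  0.003] hi [ 0.687 -0.068  0.229]
flap 0.92 [230. 187.] 430 med [0.603 0.06  0.109] lo [0.511 0.041 0.002] hi [0.69  0.079 0.144]
tin 0.86 [254. 186.] 323 med [ 0.623 -0.016  0.023] lo [ 0.589 -0.038  0.002] hi [0.659 0.005 0.028]
jar 0.65 [241. 246.] 307 med [0.427 0.024 0.073] lo [ 0.403 -0.004 -0.   ] hi [0.455 0.05  0.078]
glue 0.54 [273. 145.] 318 med [ 0.74  -0.066  0.097] lo [ 0.727 -0.09   0.007] hi [ 0.762 -0.044  0.151]
screwdriver 0.71 [198. 196.] 213 med [0.579 0.166 0.022] lo [0.541 0.151 0.013] hi [0.625 0.184 0.028]
tape 0.53 [295. 188.] 189 med [ 0.61  -0.152  0.06 ] lo [ 0.585 -0.173  0.022] hi [ 0.64  -0.136  0.065]
```

View pics/a.png

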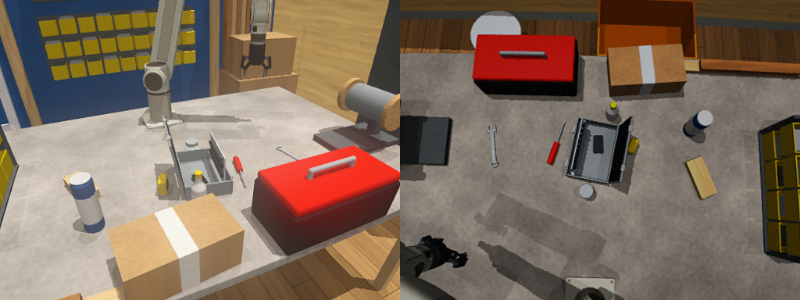

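The pictures show the case near (0.585, -0.01). Its front, with the flap, faces world +y and its lid hinge faces -y. The jar is at the near end and the glue at the far end. Next I fit the axes.

```bash
python3 - <<'E'
from h import *
A={}
for c in ['scene','top']:
    z=np.load(c+'.npz'); P=z['P']
    for n,lo,hi in [('lid',.1,.3),('flap',.07,.2)]:
        m=np.load(f'{c}_{n}.npy'); q=P[m]; q=q[(q[:,2]>lo)&(q[:,2]<hi)]
        q=q[np.all(abs(q-np.median(q,0))<[.2,.05,.2],1)]
        for _ in range(4):
            C=q.mean(0); u,s,v=np.linalg.svd(q-C); nn=v[2]*np.sign(v[2][1]); r=(q-C)@nn; q=q[abs(r)<max(.003,1.5*r.std())]
        print(c,n,len(q),'C',np.round(C,3),'n',np.round(nn,3),'yaw',np.degrees(np.arctan2(-nn[0],nn[1])),'tilt',np.degrees(np.arcsin(nn[2])),'res',r.std())
        t=q[q[:,2]>np.percentile(q[:,2],80)]; print('  top x',t[:,0].min(),t[:,0].max(),'y',np.polyfit(t[:,0],t[:,1],1),'z',t[:,2].max())
# box rim points z 0.056-0.064
P=np.vstack([np.load(c+'.npz')['P'][np.load(f'{c}_case.npy')] for c in ['scene','top']])
q=P[(abs(P[:,2]-.06)<.004)]
print('rim',len(q),cv2.minAreaRect((q[:,:2]*1000).astype(np.float32)))
im=np.load('top.npz')['im']; cv2.imwrite('pics/b.png',cv2.resize(im[120:280,170:330],(640,640),interpolation=cv2.INTER_CUBIC)[...,::-1])
E
```

```text
scene lid 227 C [ 0.645 -0.117  0.191] n [0.189 0.959 0.209] yaw -11.157639265646692 tilt 12.045091387820952 res 0.0021100693483026905
  top x 0.49214839351818396 0.6874247015836501 y [-0.19112877 -0.00193493] z 0.23129322119223955
scene flap 296 C [0.621 0.056 0.113] n [ 0.175  0.979 -0.109] yaw -10.151351829418354 tilt -6.234767879854222 res 0.001803959257612443
  top x 0.5339079554157509 0.6995308172765097 y [-0.16878636  0.1640972 ] z 0.1434249780166852
top lid 896 C [ 0.573 -0.097  0.175] n [0.166 0.968 0.187] yaw -9.707131143045235 tilt 10.803919002569263 res 0.0011193548821337538
  top x 0.46094545092109734 0.6865223046357101 y [-0.17003504 -0.00938347] z 0.23180784368901586
top flap 234 C [0.599 0.061 0.123] n [ 0.177  0.963 -0.203] yaw -10.404695432352765 tilt -11.69587591141027 res 0.00164116873459564
  top x 0.5133618510415578 0.6914164664178217 y [-0.17336486  0.16844472] z 0.1453154669484964
rim 657 ((594.1488037109375, 7.172721862792969), (186.91702270507812, 243.15798950195312), 79.61943054199219)
```

View pics/b.png

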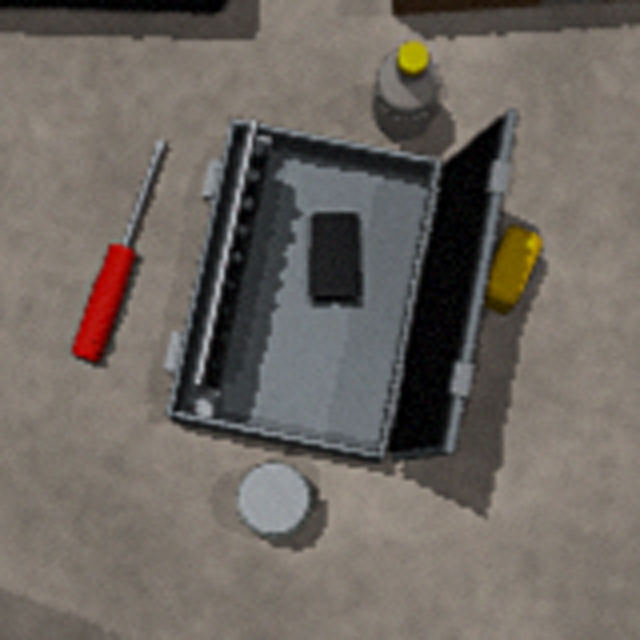

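>>> {"fn": "send_rows", "kwargs": {"deltas": [[[0,-0.25,1,0,-0.137],[0,-0.25,1,0,-0.273],[0,-0.25,1,0,-0.273],[0,-0.25,1,0,-0.273],[0,-0.25,1,0,-0.273],[0,-0.25,1,0,-0.273]]]}}

```text
clock: 1.5
tcp_pos: [0.382, 0.3112, 0.2313]
tool_rot: [0.0, 0.769, 0.64, 0.0]
contact_force: [-0.5, 0.3, 0.5]
grip_width: 0.0003
```

>>> {"fn": "send_rows", "kwargs": {"deltas": [[[0,-0.4,1,0,0],[0,-0.4,1,0,0],[0,-0.4,1,0,0],[0,-0.4,1,0,0],[0,-0.4,1,0,0],[0,-0.4,1,0,0]]]}}

```text
clock: 2.1
tcp_pos: [0.5642, 0.1982, 0.2304]
tool_rot: [-0.0, 0.768, 0.641, -0.0]
contact_force: [-0.1, 0.2, -0.1]
grip_width: 0.0001
```

```bash
cat >> h.py <<'E'
C0=np.array([.593,.004]); EX=np.array([-.177,-.984]); EY=np.array([.984,-.177])
def cs():
    state(); d=np.array(readout.get_obs()['tcp_pos']); print('case mm', np.round([1000*(d[:2]-C0)@EX,1000*(d[:2]-C0)@EY,1000*d[2]],1))
E
python3 -c "
from h import *
cs()"
```

```text
t 2.1 tcp [0.5642 0.1982 0.2304] R
 [[ 0.179  0.984 -0.001]
 [ 0.984 -0.179 -0.   ]
 [-0.    -0.001 -1.   ]] F [-0.1  0.2 -0.1] w 9.184916599211203e-05 j [0.34 0.44 0.29 1.42 0.   0.52]
case mm [-186.   -62.7  230.4]
```

>>> {"fn": "send_rows", "kwargs": {"deltas": [[[0,-0.38,0.315,0,0],[0,-0.38,0.315,0.2,0],[0,-0.38,0.315,0.55,0],[0,-0.38,0.315,0.55,0],[0,-0.38,0.315,0.55,0],[0,-0.38,0.315,0.55,0]]]}}

```text
clock: 2.7
tcp_pos: [0.6106, 0.1145, 0.1218]
tool_rot: [-0.0, 0.766, 0.642, -0.0]
contact_force: [-0.0, -0.3, 0.1]
grip_width: -0.0001
```

>>> {"fn": "send_rows", "kwargs": {"deltas": [[[0,-0.1,0,0,0],[0,-0.165,0,-0.01,0],[0,-0.22,0,-0.01,0],[0,-0.27,0,-0.007,0],[0,-0.32,0,0.005,0],[0,-0.37,0,0.023,0],[0,-0.42,0,0.05,0],[0,-0.46,0,0.08,0],[0,-0.46,0,0.08,0]]]}}

```text
clock: 3.6
tcp_pos: [0.5937, 0.0208, 0.1035]
tool_rot: [-0.001, 0.768, 0.641, -0.002]
contact_force: [-0.3, 0.3, -0.6]
grip_width: 0.0001
```

```bash
python3 -c "
from h import *
cs()
im,d=grab_frame('scene'); cv2.imwrite('pics/c.png',cv2.resize(im[140:270,180:340],(640,520),interpolation=cv2.INTER_CUBIC)[...,::-1])"
```

```text
t 3.6 tcp [0.5937 0.0208 0.1035] R
 [[ 0.179  0.984 -0.004]
 [ 0.984 -0.179 -0.001]
 [-0.001 -0.003 -1.   ]] F [-0.3  0.3 -0.6] w 8.357497538615356e-05 j [ 0.04  0.51  0.06  1.12 -0.    0.22]
case mm [-16.7  -2.3 103.5]
```

View pics/c.png

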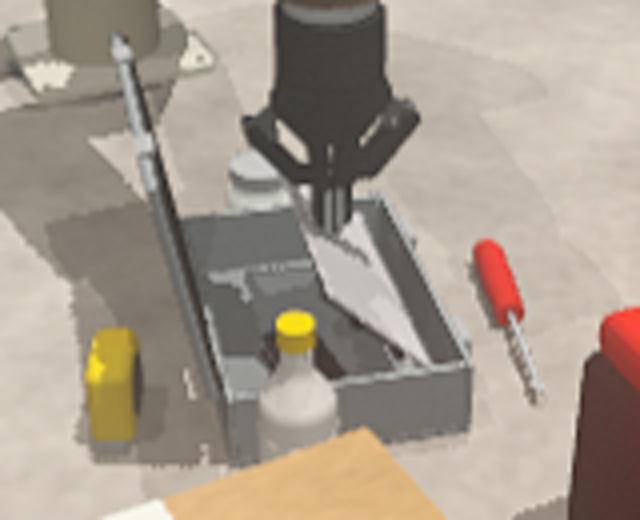

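>>> {"fn": "send_rows", "kwargs": {"deltas": [[[0,-0.04,0,0.04,0],[0,-0.07,0,0.08,0],[0,-0.1,0,0.12,0],[0,-0.12,0,0.17,0],[0,-0.135,0,0.21,0],[0,-0.145,0,0.245,0],[0,-0.15,0,0.27,0],[0,-0.15,0,0.28,0],[0,-0.15,0,0.28,0]]]}}

```text
clock: 4.55
tcp_pos: [0.5894, -0.0072, 0.0501]
tool_rot: [-0.0, 0.767, 0.642, -0.0]
contact_force: [-2.3, -0.4, 6.9]
grip_width: -0.0005
```

```bash
python3 -c "
from h import *
cs()"
```

```text
t 4.55 tcp [ 0.5894 -0.0072  0.0501] R
 [[ 0.177  0.984 -0.001]
 [ 0.984 -0.177 -0.   ]
 [-0.    -0.    -1.   ]] F [-2.3 -0.4  6.9] w -0.0004562259383687541 j [-0.01  0.55 -0.03  0.99 -0.    0.17]
case mm [11.7 -1.6 50.1]
```

>>> {"fn": "send_rows", "kwargs": {"deltas": [[[0,-0.01,0,0.01,0],[0,-0.01,0,0.02,0],[0,-0.01,0,0.025,0],[0,-0.01,0,0.025,0]]]}}

```text
clock: 4.95
tcp_pos: [0.5895, -0.0073, 0.0498]
tool_rot: [-0.0, 0.767, 0.642, 0.002]
contact_force: [-11.3, 4.0, 30.9]
grip_width: 0.0
```

>>> {"fn": "send_rows", "kwargs": {"deltas": [[[0,0,0,-0.2,0],[0,0.1,0,-0.45,0],[0,0.1,0,-0.7,0],[0,0.1,0,-1,0],[0,0.1,0,-1,0],[0,0.1,0,-1,0]]]}}

```text
clock: 5.55
tcp_pos: [0.5947, 0.0108, 0.2478]
tool_rot: [0.002, 0.767, 0.642, 0.003]
contact_force: [0.6, -0.3, -0.6]
grip_width: 0.0003
```

```bash
python3 - <<'E'
from h import *
cs()
for c in ['scene','top']:
    im,d=grab_frame(c); P=cloud(c,d)
    q=np.stack([(P[...,:2]-C0)@EX,(P[...,:2]-C0)@EY,P[...,2]],-1)*1000
    for a,b in [(-45,-25),(-25,0),(0,25),(25,42)]:
        m=(q[...,0]>a)&(q[...,0]<b)&(abs(q[...,1])<90)&(q[...,2]<110)&(d>0); print(c,a,m.sum(),np.round(np.percentile(q[m][:,2],[10,50,90]),1) if m.any() else '')
    r=regions_of(c,'lid'); 
    if r:
        m=r[0]['region']&(q[...,2]>100)&(d>0); l=q[m]; print('lid top z',np.percentile(l[:,2],99), 'x of top',np.median(l[l[:,2]>215][:,0]),'y',np.percentile(l[:,1],[2,98]))
    if c=='scene': cv2.imwrite('pics/d.png',cv2.resize(im[110:270,160:340],(720,640),interpolation=cv2.INTER_CUBIC)[...,::-1])
E
```

```text
t 5.55 tcp [0.5947 0.0108 0.2478] R
 [[ 0.177  0.984  0.007]
 [ 0.984 -0.177  0.   ]
 [ 0.001  0.007 -1.   ]] F [ 0.6 -0.3 -0.6] w 0.00031506506324431615 j [ 0.02  0.42  0.31  1.45 -0.    0.2 ]
case mm [ -7.    0.5 247.8]
scene -45 270 [-747.8   49.6   51.1]
scene -25 322 [-745.1   49.7   51.1]
scene 0 243 [-744.2   49.8   51.4]
scene 25 212 [ 3.7 49.2 51.3]
lid top z 230.78180826388717 x of top 117.05266341555529 y [-72.96907189 121.6871078 ]
top -45 0 
top -25 0 
top 0 0 
top 25 0 
lid top z 231.0663411290237 x of top 115.53806902846692 y [-110.99112356  109.49833562]
```

View pics/d.png

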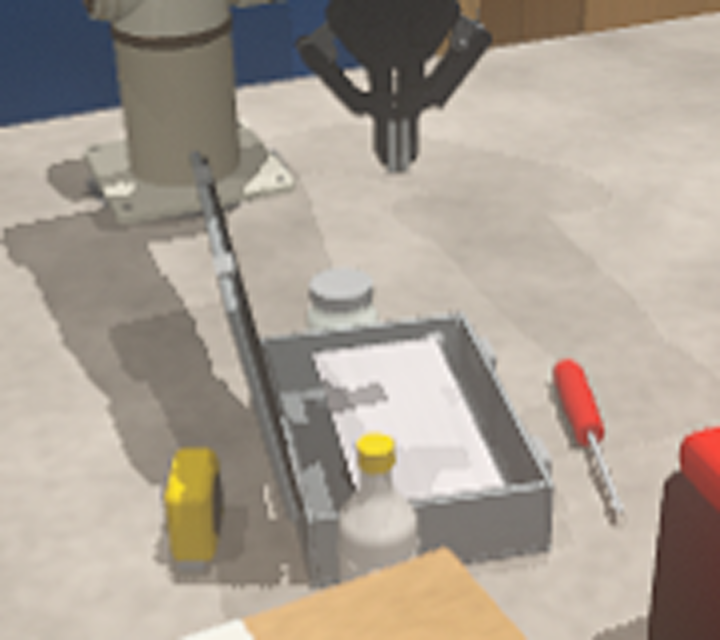

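The flap lies flat: its face reads 49.7 mm all over, which is the folded height. Next I move over the lid and down behind it, between the latches and above the tape.

>>> {"fn": "send_rows", "kwargs": {"deltas": [[[0,0,0,-0.18,0],[0,-0.2,0,-0.18,0],[0,-0.45,0,-0.18,0],[0,-0.7,0,-0.18,0],[0,-0.91,0,-0.18,0],[0,-0.91,0,-0.18,0],[0,-0.91,0,0,0],[0,-0.91,0,0.2,0],[0,-0.91,0,0.2,0],[0,-0.91,0,0.2,0]]]}}

```text
clock: 6.75
tcp_pos: [0.5599, -0.1677, 0.203]
tool_rot: [-0.002, 0.767, 0.642, -0.001]
contact_force: [0.3, 0.1, 0.5]
grip_width: -0.0003
```

```bash
python3 -c "
from h import *
cs()"
```

```text
t 6.75 tcp [ 0.5599 -0.1677  0.203 ] R
 [[ 0.176  0.984 -0.004]
 [ 0.984 -0.176  0.001]
 [ 0.001 -0.004 -1.   ]] F [0.3 0.1 0.5] w -0.00025029358156607043 j [-0.29  0.43  0.19  1.34  0.   -0.11]
case mm [174.8  -2.2 203. ]
```

>>> {"fn": "send_rows", "kwargs": {"deltas": [[[0,0.1,0,0,0],[0,0.2,0,0,0],[0,0.3,0,0,0],[0,0.41,0,0,0],[0,0.51,0,0.01,0],[0,0.6,0,0.035,0],[0,0.69,0,0.07,0],[0,0.775,0,0.115,0],[0,0.85,0,0.17,0],[0,0.85,0,0.17,0]]]}}

```text
clock: 7.75
tcp_pos: [0.5907, 0.001, 0.1692]
tool_rot: [-0.001, 0.766, 0.643, -0.0]
contact_force: [-0.6, 0.0, -0.7]
grip_width: 0.0001
```

```bash
python3 -c "
from h import *
cs()
im,d=grab_frame('scene'); cv2.imwrite('pics/e.png',cv2.resize(im[110:270,160:340],(720,640),interpolation=cv2.INTER_CUBIC)[...,::-1])"
```

```text
t 7.75 tcp [0.5907 0.001  0.1692] R
 [[ 0.174  0.985 -0.002]
 [ 0.985 -0.174  0.001]
 [ 0.    -0.002 -1.   ]] F [-0.6  0.  -0.7] w 7.451021750279957e-05 j [0.   0.45 0.15 1.27 0.   0.18]
case mm [  3.4  -1.7 169.2]
```

View pics/e.png

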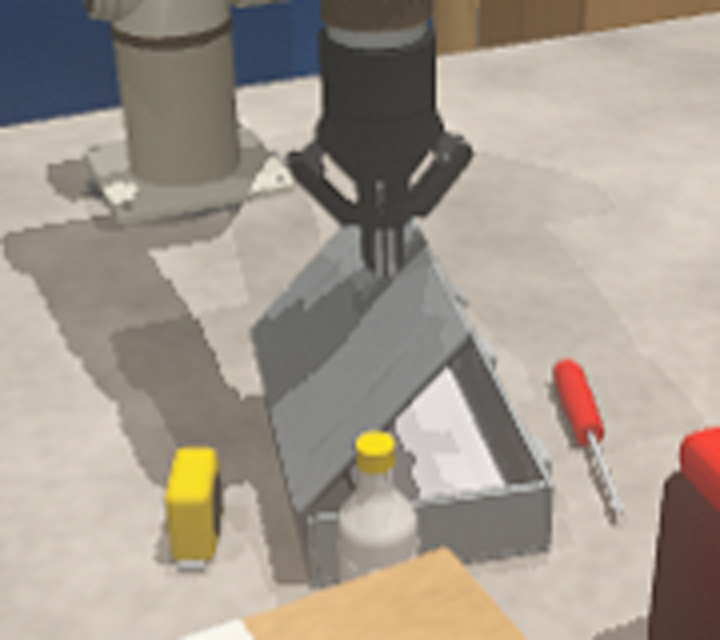

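>>> {"fn": "send_rows", "kwargs": {"deltas": [[[0,0.065,0,0.065,0],[0,0.13,0,0.14,0],[0,0.175,0,0.225,0],[0,0.215,0,0.31,0],[0,0.23,0,0.36,0],[0,0.24,0,0.41,0],[0,0.25,0,0.455,0],[0,0.255,0,0.49,0],[0,0.255,0,0.505,0],[0,0.255,0,0.515,0],[0,0.255,0,0.52,0]]]}}

```text
clock: 8.9
tcp_pos: [0.5997, 0.0487, 0.0718]
tool_rot: [0.001, 0.767, 0.641, 0.001]
contact_force: [-14.2, 0.0, 34.0]
grip_width: -0.0005
```

```bash
python3 -c "
from h import *
cs()"
```

```text
t 8.9 tcp [0.5997 0.0487 0.0718] R
 [[ 0.178  0.984  0.002]
 [ 0.984 -0.178  0.   ]
 [ 0.001  0.002 -1.   ]] F [-14.2   0.   34. ] w -0.0005360022620366314 j [0.08 0.55 0.03 1.05 0.   0.26]
case mm [-45.1  -1.3  71.8]
```

Contact is at z = 71.8 mm with 34 N, so the lid is at its stop. I retreat and check.

>>> {"fn": "send_rows", "kwargs": {"deltas": [[[0,0,0,-0.2,0],[0,0,0,-0.45,0],[0,0,0,-0.7,0],[0,0.3,0,-0.95,0],[0,0.6,0,-0.95,0],[0,0.9,0,-0.95,0],[0,0.9,0,-0.95,0],[0,0.9,0,-0.95,0]]]}}

```text
clock: 9.7
tcp_pos: [0.632, 0.2317, 0.2553]
tool_rot: [-0.001, 0.765, 0.644, 0.001]
contact_force: [1.2, -1.0, -0.6]
grip_width: 0.0003
```

```bash
python3 - <<'E'
from h import *
cs(); ims=[]
for c in ['scene','top']:
    im,d=grab_frame(c); P=cloud(c,d)
    ims.append(cv2.resize(im[110:270,160:340],(400,356),interpolation=cv2.INTER_CUBIC))
    q=np.stack([(P[...,:2]-C0)@EX,(P[...,:2]-C0)@EY,P[...,2]],-1)*1000
    for a,b in [(-75,-45),(-45,0),(0,40),(40,75)]:
        m=(q[...,0]>a)&(q[...,0]<b)&(abs(q[...,1])<100)&(q[...,2]<130)&(q[...,2]>30)&(d>0); print(c,a,m.sum(),np.round(np.percentile(q[m][:,2],[10,50,90]),1) if m.any() else '')
    m=(abs(q[...,2]-72)<5)&(abs(q[...,0])<120)&(abs(q[...,1])<125)&(d>0)
    print('rect',cv2.minAreaRect((P[m][:,:2]*1000).astype(np.float32)))
    for n in ['jar','glue','tape','screwdriver']:
        r=regions_of(c,n)
        if r: mm=r[0]['region']&(d>0); print(n,round(r[0]['conf'],2),np.round(np.median(P[mm],0),3))
cv2.imwrite('pics/f.png',np.hstack(ims)[...,::-1])
E
```

```text
t 9.7 tcp [0.632  0.2317 0.2553] R
 [[ 0.171  0.985  0.   ]
 [ 0.985 -0.171  0.002]
 [ 0.002  0.    -1.   ]] F [ 1.2 -1.  -0.6] w 0.00033654118286899375 j [0.35 0.61 0.62 1.59 0.   0.52]
case mm [-230.9   -1.9  255.3]
scene -75 379 [70.6 71.9 73.3]
scene -45 581 [70.6 71.9 73.3]
scene 0 426 [70.6 71.9 73.3]
scene 40 467 [70.7 72.1 73.3]
rect ((593.78173828125, 5.10235595703125), (178.5363006591797, 244.68040466308594), 80.42855834960938)
jar 0.65 [0.44  0.02  0.074]
glue 0.92 [ 0.762 -0.075  0.104]
tape 0.92 [ 0.638 -0.159  0.048]
screwdriver 0.57 [0.61  0.157 0.019]
top -75 622 [67.8 70.9 74. ]
top -45 940 [67.7 70.9 73.9]
top 0 834 [67.9 70.9 74. ]
top 40 735 [67.9 71.  73.9]
rect ((594.41943359375, 6.297142028808594), (176.02259826660156, 240.3191680908203), 80.24976348876953)
jar 0.82 [0.427 0.025 0.073]
glue 0.87 [ 0.741 -0.066  0.097]
tape 0.6 [ 0.613 -0.151  0.058]
screwdriver 0.71 [0.589 0.165 0.021]
```

View pics/f.png

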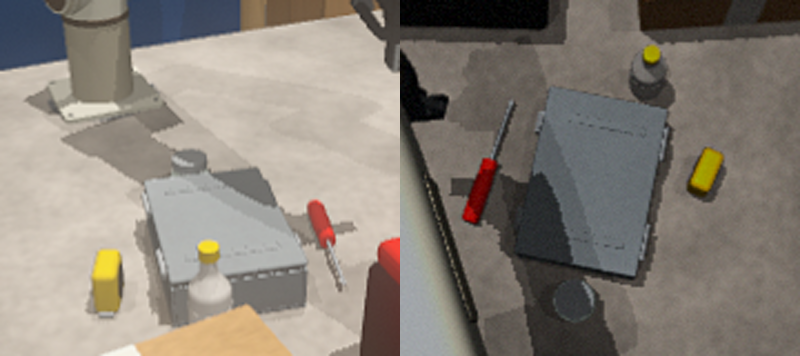

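The lid is flat at 72 mm over its whole length, the case is where it was, and the things around it are undisturbed.

```bash
python3 -c "
from h import *
print(ctrl.hand_in())"
```

```text
the job is handed in; nothing more can be done
None
```

The case is shut and the job is handed in. With the gripper shut, I pushed the upright bit flap down flat, then swung the lid over from behind and pressed it shut. It took about 10 s of robot time.

**Flap:** before closing the lid, its face read about 50 mm over the bench across its length, which is its folded height. It took a 31 N press at its stop.

**Lid:** it reads 71–72 mm from hinge to free edge in both cameras, matching the 72 mm for fully shut. The last press was about 34 N, under the 120 N wrist limit.

**Case and surroundings:** the case reads within a few millimetres of where it started. The jar, glue and tape also read within a few millimetres of their first measurement. The screwdriver's estimated centre came out about 10 mm different in both cameras. The gripper never went below about 120 mm over the bench on that side, so I put this down to how much of the screwdriver each picture showed, but I did not check it further.

The tin could not be seen once the flap was down, so I did not check it afterwards. I did not re-measure the spray can, wrench or offcut, but the arm did not go near them.

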